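# Set up the overhead phone stand

### The job

Set up the phone stand for filming the chopping board: first press the pump plunger on its suction foot right down to its stop, so that the foot grips the worktop. Then take the carriage by the handle of its open cam lever, lift it until its top edge is level with the dark band on the mast, hold it there a moment, and keep it at that height while you swing the lever fully shut. Finish still gripping the lever handle (I want to check the picture before you let go), and do not knock the other things about.

Things in the scene. Friction and masses are not known exactly. Their poses are not given: they have to be found in the camera images.
- stand: Phone stand, fixed to the worktop. Grey foot on black rubber, 187 mm long in x, 92 mm wide, 22 mm high; at one end a steel mast 18 mm thick rises to 274 mm, its lowest part to 75 mm a black socket 29 mm thick. Origin: on the worktop, on the mast's axis; z up. The pump is 105 mm to -x of the mast, the lever is on the +y side, the phone on an arm to -y. -x faces the robot, within 0.3 rad.
- plunger (a joint): Pump plunger travel: 0 up, 0.010 m down at its stop. Spring: 1.8 N to start, 4.8 N at the stop; it comes back up by itself.
- plunger_top (a point): Centre of the top of the pump plunger's black mushroom head: 31 mm across, 76 mm above the worktop when up, over a black barrel 31 mm thick; moves with it.
- carriage (a joint): Height of the carriage above its lowest rest, 0 to 0.130 m. It is a black collar 37 mm thick and 50 mm high round the mast, underside 75 mm above the worktop at 0, carrying lever, arm and phone: 0.35 to 0.55 kg in all. Unless held up or clamped it slides down by itself. Lift it by the lever handle.
- carriage_top (a point): On the mast's axis, at the level of the carriage's top edge.
- mark (a point): Middle of the dark band, 6 mm high, round the mast: the height mark. 185 to 225 mm above the worktop, different each time; the carriage slides over it freely.
- lever (a joint): Cam lever angle about its upright pin: 0 open (points to the stand's +y), grows counterclockwise seen from above to 1.40 rad, fully shut at its stop (points nearly to -x). Starts at 0 to 0.2. Turns with under 8 N at the handle and stays where left. Under 0.5 rad the carriage is free and falls if let go; beyond, the cam bites on the mast; past 1.25 rad (dead centre) it is locked.
- lever_pin (a point): The lever's pin: 26 mm to the stand's +y of the mast's axis, at the height of the lever's middle, 25 mm under the carriage's top edge; rises with the carriage. Does not turn.
- handle: Black paddle handle at the lever's end, to grip: 14 mm thick (own x), 54 mm long (own y, away from the pin), 26 mm high (z). Origin: its middle, 81 mm from the pin. Its yaw is the stand's yaw plus the lever angle. Rigid with the lever.
- board: Beech chopping board lying flat, 365 x 162 x 24 mm, fixed, right of the stand; origin under its middle.
- onion: Onion, 75 mm, on the board; origin underneath. Leave alone.
- lemon: Lemon, 83 x 58 mm, on the board; origin underneath. Leave alone.
- apple: Apple, 75 mm, behind the stand; origin underneath. Leave alone.
- egg_timer: Egg timer, round, 62 mm wide, 59 mm high; right of the board. Leave alone.
- mug: Mug, 92 mm wide (127 with handle), 95 mm high, behind the stand. Leave alone.
- pepper_mill: Wooden pepper mill, 58 mm thick, 170 mm high, behind the board. Leave alone.

How it is judged:
By the outcome, as a careful person would: the job done as asked, in the order asked, and still so for the second after the job is handed in, while the arm keeps its last pose, push and grip.
It also fails if it takes over 48 s, if anything falls off the work surface, if the arm or the gripper's body presses on something with over 40 N, if the wrist force passes 120 N, or if a joint passes its speed limit or range.

### The arm

A 7-joint arm with a two-finger parallel gripper is mounted at the origin on a cart in front of the work surface, level with it; the furniture and walls round the work are solid. World frame = base frame: x ahead of the robot, y to its left, z up, the work surface at z = 0. Lengths are in m, angles in rad, forces in N, time in s.
With the tool pointing down it reaches from about 0.4 to 0.875 m from the base axis. Payload 19.3 kg.
Tool frame: the origin (TCP) lies at the very end of the fingers, on their centre line; the grasp point (between the pads) lies 19 mm behind it; z points along the fingers, y is the line along which they close (so a half turn about z gives the same grasp; the last joint's range is limited). The gripper opens to 85 mm and grips with 20 to 120 N. Pads are 22 mm wide; open, the fingers measure 114 mm over their backs; the gripper's body (76 mm by 85 mm) begins 54 mm behind the grasp point. The pads swing forward as they close: fully open they stand 13 mm farther back than shut.
Start: joints at [1.206, 0.521, -0.036, 1.599, 0.021, 1.021, -0.113], TCP at [0.182, -0.598, 0.231] pointing down, gripper open.
Joint ranges: [-2.91, 2.91], [-0.3, 2.13], [-1.5, 1.42], [0.17, 2.43], [-1.26, 4.41], [0.16, 1.93], [-2.52, 2.52]. Speed limits (rad/s): [1.89, 1.89, 2.39, 2.39, 3.01, 3.01, 3.01].

### API

Orientations are given as [roll, pitch, yaw] about the fixed x, y, z axes, in that order (R = Rz(yaw) Ry(pitch) Rx(roll)).
In Python, from workcell import monitor, viewer, bot gives the robot as it stands.
- The arm moves only by the tool move_arm, never from a script. Its arguments are lists of equal length, an entry for each row: "gripper": the opening, from 0 (shut) to 1 (fully open); "linear": the shift along the tool's x, y, z in cm, a list of three; "twist": the turn about the tool's z in degrees. A call has 1 to 8 rows; each row shifts and turns the commanded pose from where the row before left it, along the tool's axes as they then stand; what a row does not reach is not made up. A row lasts 1/10 s, in which the tool goes at most 50 mm and 8.59 degrees, less where a joint would pass 70% of its speed; a pose out of reach is approached as far as the arm can. A call with a gripper value outside its range is refused whole. The fingers move at their own pace and stop on an object; "squeeze" is the grip in N (left out, the last holds). Time passes only in rows, so rows that do not move let the fingers close. It gives the time, the measured TCP pose, the force, the opening and the grip force at its end, in the units of the state.
- monitor.observe(): the state, without advancing time (a new reading comes with each control period).
- viewer.grab_frame(name): name is "side" or "top" or "wrist"; returns a dict with "img" (384x512x3 uint8, red, green, blue), "K" (3x3 intrinsics, pixels), "k1" (the pictures are not rectified: a ray, as slopes to the right and down, at radius r is drawn at 1 + k1 r^2 times it, then the intrinsics apply), "eye" and "rotation" of the camera in the world. Camera axes: x right, y up, looking along -z (the intrinsics and any distortion apply to the point x, -y, -z); pixel columns grow to the right and rows downward; lengths in m; the calibration is good to about 2 mm. A picture is of the moment at which its call begins. There is no depth.
- bot.job_done(): hands the job in; it is judged then, once.
The state is a dict: "clock": time; "qpos": joint angles; "qd": joint speeds; "joint_efforts": joint torques, N m; "position": TCP position; "tool_rot": TCP orientation; "force": force on the tool from outside, world axes, zero at the start; "moment": the same for the moment, N m; "grip_width": finger opening in m; "finger_force": force on a finger pad.
Only numpy, scipy, OpenCV 4.12 (cv2) and the standard library are available. Lean on these libraries where they do the work, as an engineer would, in place of code of your own. Each camera call takes 0.05 s, during which the arm holds its last target. There are 200 camera calls.

## Working session

There is one attempt and no reset: what is moved stays moved. The work goes in short steps, Python scripts to look and compute and a tool call to move; the robot and the scene stay as the last step left them, time stands still between calls to the robot, and variables do not carry over. Pictures are saved under pics/ and viewed, at most 10 in all, crops included, and the job is handed in when it is done.

Besides the shell and the picture viewer there is one more tool, called after "Request:" as a command line: name --pt "numbers of a row" for each row, then --argument value for the rest. move_arm: Moves the arm, as the interface text tells. Its arguments: {"type":"object","properties":{"gripper":{"type":"array"},"linear":{"type":"array"},"twist":{"type":"array"},"squeeze":{"type":"number"}},"required":["gripper","linear","twist"]}

```bash
ls; mkdir -p pics
cat > h.py <<'E'
import numpy as np, cv2
from workcell import monitor, viewer, bot
def grab(n,save=None):
    f=viewer.grab_frame(n)
    if save: cv2.imwrite('pics/'+save+'.png',f['img'][:,:,::-1])
    return f
def proj(f,P):
    P=np.atleast_2d(P); c=(P-np.array(f['eye']))@np.array(f['rotation'])
    u=c[:,0]/-c[:,2]; v=-c[:,1]/-c[:,2]; s=1+f['k1']*(u*u+v*v); K=np.array(f['K'])
    return np.c_[K[0,0]*u*s+K[0,2],K[1,1]*v*s+K[1,2]]
def ray(f,px):
    K=np.array(f['K']); u0=np.array([(px[0]-K[0,2])/K[0,0],(px[1]-K[1,2])/K[1,1]]); u=u0.copy()
    for _ in range(30): u=u0/(1+f['k1']*(u@u))
    d=np.array(f['rotation'])@np.array([u[0],-u[1],-1]); return np.array(f['eye']),d/np.linalg.norm(d)
def tri(rs):
    A=0;b=0
    for o,d in rs:
        M=np.eye(3)-np.outer(d,d); A=A+M; b=b+M@o
    p=np.linalg.solve(A,b); return p,[np.linalg.norm((np.eye(3)-np.outer(d,d))@(p-o)) for o,d in rs]
def onz(r,z): o,d=r; return o+d*(z-o[2])/d[2]
E
python3 - <<'E'
from h import *
s=monitor.observe(); print({k:np.round(v,3).tolist() for k,v in s.items()})
import pickle
F={n:grab(n,'a_'+n) for n in('side','top','wrist')}
pickle.dump(F,open('F.pkl','wb'))
for n in F: print(n,F[n]['eye'],np.round(F[n]['rotation'],3).tolist(),F[n]['K'],F[n]['k1'])
cv2.imwrite('pics/a_st.png',np.hstack([F['side']['img'],F['top']['img']])[:,:,::-1][:, :])
E
```

```text
pics
{'clock': 0.0, 'qpos': [1.206, 0.522, -0.036, 1.6, 0.021, 1.021, -0.113], 'qd': [-0.0, -0.001, 0.0, -0.0, -0.002, 0.0, -0.0], 'joint_efforts': [0.001, -92.71, 1.981, -36.993, 0.018, 0.008, -0.0], 'position': [0.181, -0.598, 0.231], 'tool_rot': [-3.14, 0.0, 0.295], 'force': [0.091, -0.113, -0.727], 'moment': [-0.04, 0.031, -0.022], 'finger_force': 0.0, 'grip_width': 0.085}
side [0.42954544 0.6990223  0.60346868] [1.053, 0.007, -2.888] [[349.29810046   0.         250.61658808]
 [  0.         349.29810046 191.35631242]
 [  0.           0.           1.        ]] -0.042516155746339095
top [4.25698666e-01 1.12751177e-03 1.28546186e+00] [0.177, -0.077, -1.586] [[429.38663936   0.         255.0275249 ]
 [  0.         429.38663936 195.15677059]
 [  0.           0.           1.        ]] -0.05160088578905002
wrist [ 0.26070165 -0.57363892  0.37476022] [-0.327, 0.001, -1.276] [[302.70772515   0.         258.7589698 ]
 [  0.         302.70772515 197.14389667]
 [  0.           0.           1.        ]] -0.03626007836731791
```

```bash
python3 - <<'E'
s=open('h.py').read()
s=s.replace("import numpy as np, cv2","import numpy as np, cv2\nfrom scipy.spatial.transform import Rotation as Ro\nRm=lambda f:Ro.from_euler('xyz',f['rotation']).as_matrix()")
s=s.replace("np.array(f['rotation'])","Rm(f)")
open('h.py','w').write(s)
E
python3 - <<'E'
from h import *
import pickle
F=pickle.load(open('F.pkl','rb'))
for n in('side','top'):
    cv2.imwrite(f'pics/b_{n}.png',cv2.resize(F[n]['img'][:,:,::-1],(768,576),interpolation=cv2.INTER_CUBIC))
E
```

```text
(no output)
```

View pics/b_side.png

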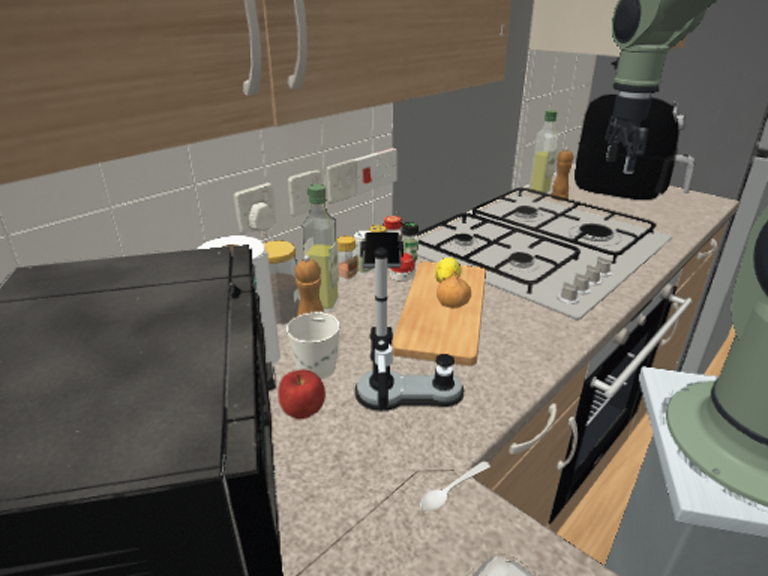

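View pics/b_top.png

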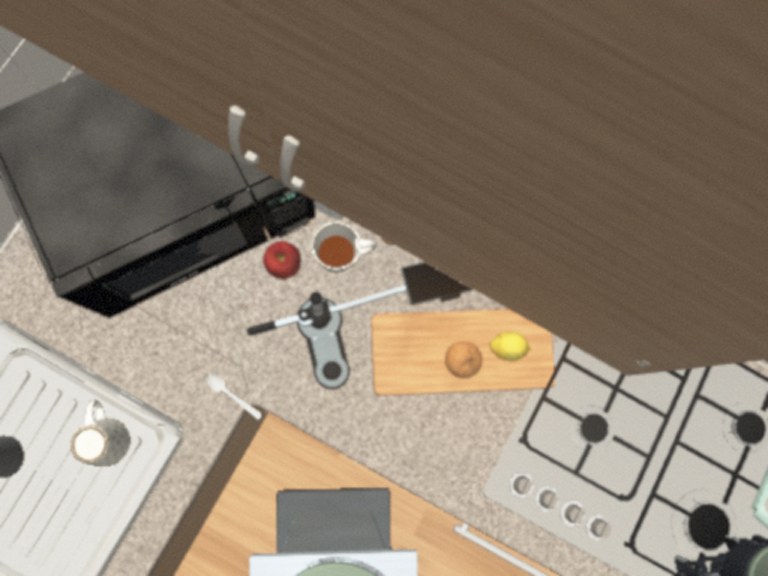

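Run:
```python
from h import *
import pickle
F=pickle.load(open('F.pkl','rb'))
a=F['side']['img'][145:285,225:325]; b=F['top']['img'][180:268,155:250]
a=cv2.resize(a,None,fx=4,fy=4,interpolation=cv2.INTER_CUBIC); b=cv2.resize(b,None,fx=4,fy=4,interpolation=cv2.INTER_CUBIC)
im=np.zeros((560,790,3),np.uint8); im[:,:400]=a; im[:352,405:785]=b
cv2.imwrite('pics/c.png',np.clip(im[:,:,::-1].astype(float)*1.5,0,255).astype(np.uint8))
```

```text
(no output)
```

View pics/c.png

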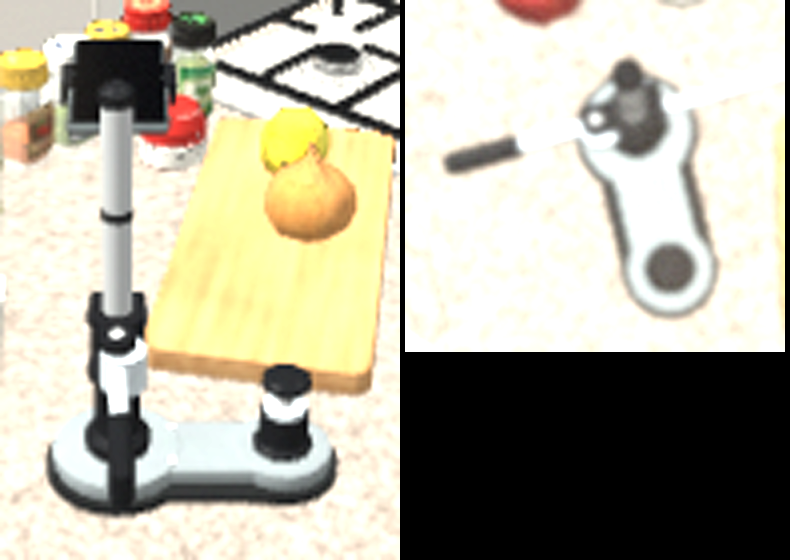

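```bash
cat > fit.py <<'E'
from h import *
import pickle
from scipy.optimize import least_squares
F=pickle.load(open('F.pkl','rb'))
S=lambda u,v:((u+.5)/4-.5+225,(v+.5)/4-.5+145)
T=lambda u,v:((u-405+.5)/4-.5+155,(v+.5)/4-.5+180)
def pts(p):
    x,y,w,l,b=p[:5]
    L=lambda v:np.array([x,y,0])+Ro.from_euler('z',w).apply(v)
    H=lambda r,z:L([-np.sin(l)*r,26e-3+np.cos(l)*r,z])
    H=lambda r,z:L(np.array([0,.026,z])+Ro.from_euler('z',l).apply([0,r,0]))
    return dict(pl=L([-.105,0,.076]),top=L([0,0,.274]),band=L([0,0,b]),pin=L([0,.026,.100]),h=H(.081,.1),h0=H(.054,.1),h1=H(.108,.1))
if __name__=='__main__':
    O={'side':dict(pl=S(288,378),band=S(116,216)),'top':dict(pl=T(669,267),top=T(627,72),h0=T(518,146),h1=T(447,163))}
    def res(p):
        P=pts(p); return np.concatenate([(proj(F[c],P[k])[0]-np.array(v)) for c in O for k,v in O[c].items()])
    s=least_squares(res,[.6,0.05,0,.1,.2],loss='soft_l1'); print(np.round(s.x,4)); print(np.round(res(s.x).reshape(-1,2),1).tolist())
    for k,v in pts(s.x).items(): print(k,np.round(v,4))
    p,e=tri([ray(F['side'],S(288,378)),ray(F['top'],T(669,267))]); print('plunger tri',p,e)
    p,e=tri([ray(F['side'],S(121,458)),ray(F['top'],T(482,155))]); print('handle tri',p,e)
    np.save('p.npy',s.x)
    # mapping model to side crop
    for k,v in pts(s.x).items():
        q=proj(F['side'],v)[0]; print(k,(q-[225,145]+.5)*4-.5)
E
python3 fit.py
```

```text
[0.5991 0.0279 0.2216 0.0305 0.1896]
[[-0.2, -0.5], [0.1, -0.0], [-0.4, -0.2], [0.1, 0.5], [0.7, -0.4], [-0.8, 0.3]]
pl [0.4966 0.0048 0.076 ]
top [0.5991 0.0279 0.274 ]
band [0.5991 0.0279 0.1896]
pin [0.5934 0.0532 0.1   ]
h [0.5732 0.1317 0.1   ]
h0 [0.5799 0.1055 0.1   ]
h1 [0.5664 0.1578 0.1   ]
plunger tri [0.4961813  0.00378784 0.07390128] [np.float64(6.489559035241843e-05), np.float64(6.489559035246667e-05)]
handle tri [0.57152966 0.13169743 0.1010531 ] [np.float64(0.0009454320753299732), np.float64(0.0009454320753299468)]
pl [287.12103384 376.10703963]
top [115.90637409  83.61626756]
band [116.27617327 215.99924009]
pin [115.55942052 368.16672007]
h [116.39186636 458.65666982]
h0 [116.09839152 426.71033834]
h1 [116.70322926 492.60383948]
```

```bash
cat >> h.py <<'E'
def rows(p0,y0,path,dec=1,ydec=1):
    """path: list of (pos,yaw); tool down; shifts along axes at row start. prints rounded rows with carry-over"""
    p=np.array(p0,float); y=y0; L=[];T=[]
    for q,w in path:
        R=Ro.from_euler('xyz',[np.pi,0,y]).as_matrix()
        l=np.round(R.T@(np.array(q)-p)*100,dec); t=round(-np.degrees(w-y),ydec)
        p=p+R@l/100; y=y-np.radians(t); L.append((l+0).tolist()); T.append(t)
    print(len(L),L,T,'end',np.round(p,4),round(y,4)); return p,y
E
python3 - <<'E'
from fit import *
f=F
c=lambda u,v:(u/1.5,v/1.5)
print('phone',tri([ray(f['side'],c(382,248)),ray(f['top'],c(435,283))]))
print('apple',onz(ray(f['top'],c(282,259)),.05),'mug',onz(ray(f['top'],c(337,245)),.09),'onion',onz(ray(f['top'],c(463,358)),.06))
s=monitor.observe();p=s['position'];y=s['tool_rot'][2]
q=np.array([.497,.0045,.20]);n=20
P=[(p+(q-p)*min(1,(i+1)/n),y+(1.82-y)*min(1,(i+1)/16)) for i in range(n)]
for k in range(0,n,8):
    p,y=rows(p,y,P[k:k+8])
E
```

```text
phone (array([ 0.6451088 , -0.18058153,  0.17236921]), [np.float64(0.003423634314648768), np.float64(0.0034236343146488908)])
apple [0.71325067 0.09883488 0.05      ] mug [ 0.73153021 -0.00809235  0.09      ] onion [ 0.5164228  -0.24957648  0.06      ]
8 [[2.4, -2.4, 0.2], [2.6, -2.2, 0.1], [2.8, -1.9, 0.2], [3.0, -1.7, 0.1], [3.1, -1.4, 0.2], [3.2, -1.0, 0.1], [3.3, -0.8, 0.2], [3.4, -0.4, 0.1]] [np.float64(-5.5), np.float64(-5.4), np.float64(-5.5), np.float64(-5.4), np.float64(-5.5), np.float64(-5.5), np.float64(-5.4), np.float64(-5.5)] end [ 0.3076 -0.3568  0.2189] 1.0575
8 [[3.4, -0.1, 0.2], [3.4, 0.2, 0.1], [3.3, 0.6, 0.2], [3.3, 0.8, 0.2], [3.2, 1.2, 0.1], [3.1, 1.5, 0.2], [2.9, 1.7, 0.1], [2.7, 2.0, 0.2]] [np.float64(-5.5), np.float64(-5.4), np.float64(-5.5), np.float64(-5.4), np.float64(-5.5), np.float64(-5.5), np.float64(-5.4), np.float64(-5.5)] end [ 0.4336 -0.1164  0.2059] 1.8202
4 [[2.6, 2.3, 0.1], [2.5, 2.3, 0.2], [2.5, 2.3, 0.1], [2.6, 2.2, 0.2]] [np.float64(0.0), np.float64(0.0), np.float64(0.0), np.float64(0.0)] end [0.4966 0.0049 0.1999] 1.8202
```

Request:
move_arm --gripper '[0,0,0,0,0,0,0,0]' --pt "2.4 -2.4 0.2" --pt "2.6 -2.2 0.1" --pt "2.8 -1.9 0.2" --pt "3.0 -1.7 0.1" --pt "3.1 -1.4 0.2" --pt "3.2 -1.0 0.1" --pt "3.3 -0.8 0.2" --pt "3.4 -0.4 0.1" --twist '[-5.5,-5.4,-5.5,-5.4,-5.5,-5.5,-5.4,-5.5]' --squeeze 30

```text
clock: 0.95
position: [0.308, -0.3557, 0.2191]
tool_rot: [-3.141, 0.0, 1.061]
force: [0.2, -0.5, 0.6]
grip_width: 0.0001
finger_force: 0.0
```

Request:
move_arm --gripper '[0,0,0,0,0,0,0,0]' --pt "3.4 -0.1 0.2" --pt "3.4 0.2 0.1" --pt "3.3 0.6 0.2" --pt "3.3 0.8 0.2" --pt "3.2 1.2 0.1" --pt "3.1 1.5 0.2" --pt "2.9 1.7 0.1" --pt "2.7 2.0 0.2" --twist '[-5.5,-5.4,-5.5,-5.4,-5.5,-5.5,-5.4,-5.5]'

```text
clock: 1.75
position: [0.4341, -0.1154, 0.2063]
tool_rot: [3.142, 0.0, 1.824]
force: [-0.1, 0.3, -0.5]
grip_width: -0.0002
finger_force: 0.0
```

Request:
move_arm --gripper '[0,0,0,0,0,0]' --pt "2.6 2.3 0.1" --pt "2.5 2.3 0.2" --pt "2.5 2.3 0.1" --pt "2.6 2.2 0.2" --pt "0 0 0" --pt "0 0 0" --twist '[0,0,0,0,0,0]'

```text
clock: 2.35
position: [0.4966, 0.0051, 0.2]
tool_rot: [-3.141, -0.0, 1.822]
force: [-0.3, 0.4, -1.0]
grip_width: 0.0003
finger_force: 0.0
```

Run:
```python
from fit import *
f=grab('wrist'); pickle.dump(f,open('W1.pkl','wb'))
im=cv2.resize(f['img'][:,:,::-1],None,fx=1.5,fy=1.5)
for k,v in pts(np.load('p.npy')).items():
    q=proj(f,v)[0]; print(k,q*1.5); cv2.circle(im,tuple(int(round(a)) for a in q*1.5),3,(0,0,255),1)
cv2.imwrite('pics/d.png',im)
```

```text
pl [388.20756604 284.32471715]
top [864.72149896 565.95666664]
band [658.14297211 379.02651105]
pin [578.63096438 257.91850993]
h [598.77882034 100.94479848]
h0 [591.82189284 156.70714157]
h1 [605.93044654  41.56230975]
```

View pics/d.png

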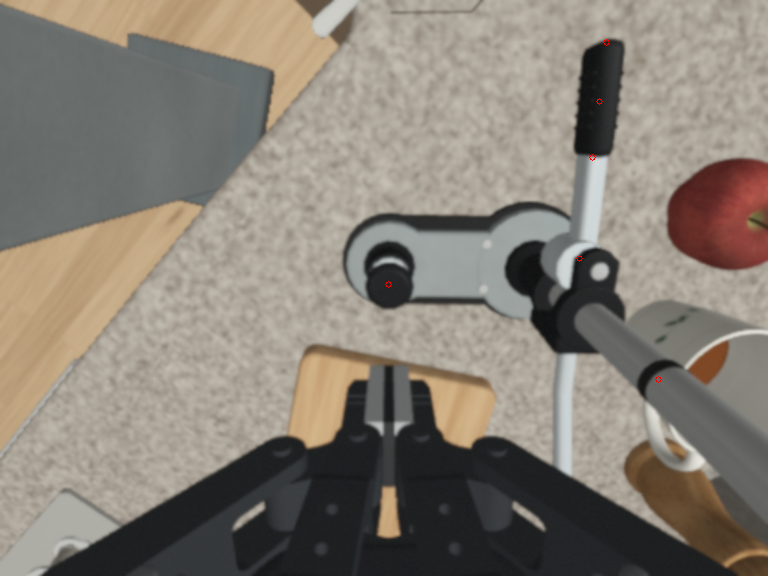

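Request:
move_arm --gripper '[0,0,0,0,0,0,0]' --pt "0 0 3" --pt "0 0 4" --pt "0 0 3" --pt "0 0 2" --pt "0 0 0.5" --pt "0 0 0.3" --pt "0 0 0.2" --twist '[0,0,0,0,0,0,0]'

```text
clock: 3.1
position: [0.4969, 0.0041, 0.071]
tool_rot: [3.141, 0.001, 1.819]
force: [-1.8, -0.7, 2.9]
grip_width: 0.0003
finger_force: 1.6
```

Request:
move_arm --gripper '[0,0,0]' --pt "0 0 0.2" --pt "0 0 0.1" --pt "0 0 0" --twist '[0,0,0]'

```text
clock: 3.4
position: [0.497, 0.0043, 0.0677]
tool_rot: [3.141, 0.001, 1.82]
force: [-0.2, -3.2, 3.9]
grip_width: 0.0001
finger_force: 2.0
```

Request:
move_arm --gripper '[0,0,0,0]' --pt "0 0 0.1" --pt "0 0 0.1" --pt "0 0 0.1" --pt "0 0 0" --twist '[0,0,0,0]'

```text
clock: 3.8
position: [0.4972, 0.0044, 0.0654]
tool_rot: [3.141, 0.001, 1.82]
force: [-7.1, -4.4, 31.0]
grip_width: 0.0002
finger_force: 16.0
```

Run:
```python
from h import *
p=np.array([.4966,.0049,.0639]);y=1.8202
q=np.array([.5732,.1317,.18])
P=[(p+[0,0,d],y) for d in(.01,.04,.08,.116)]
P+=[(P[3][0]+(q-P[3][0])*a,1.823) for a in(.2,.5,.8,1)]
p,y=rows(p,y,P)
```

```text
8 [[0.0, 0.0, -1.0], [0.0, 0.0, -3.0], [0.0, 0.0, -4.0], [0.0, 0.0, -3.6], [2.1, 2.1, 0.0], [3.1, 3.2, 0.0], [3.1, 3.2, 0.0], [2.1, 2.1, 0.0]] [np.float64(-0.0), np.float64(-0.0), np.float64(-0.0), np.float64(-0.0), np.float64(-0.2), np.float64(0.0), np.float64(0.0), np.float64(0.0)] end [0.5733 0.1321 0.1799] 1.8237
```

Request:
move_arm --gripper '[0,0,0,0,0.55,0.55,0.55,0.55]' --pt "0 0 -1" --pt "0 0 -3" --pt "0 0 -4" --pt "0 0 -3.6" --pt "2.1 2.1 0" --pt "3.1 3.2 0" --pt "3.1 3.2 0" --pt "2.1 2.1 0" --twist '[0,0,0,0,-0.2,0,0,0]'

```text
clock: 4.6
position: [0.5744, 0.1351, 0.1803]
tool_rot: [3.141, -0.001, 1.825]
force: [-0.6, -0.4, 0.3]
grip_width: 0.0468
finger_force: 0.0
```

Request:
move_arm --gripper '[0.55,0.55,0.55,0.55,0.55,0.55]' --pt "0 0 0" --pt "0 0 2" --pt "0 0 3" --pt "0 0 3" --pt "0 0 1.9" --pt "0 0 0" --twist '[0,0,0,0,0,0]'

```text
clock: 5.2
position: [0.5719, 0.1313, 0.079]
tool_rot: [-3.138, -0.0, 1.824]
force: [0.3, 0.1, 0.1]
grip_width: 0.0468
finger_force: 0.0
```

Run:
```python
from fit import *
f=grab('wrist'); g=grab('side')
a=f['img'][150:384,110:400]; b=g['img'][145:285,200:325]
a=cv2.resize(a,None,fx=1.5,fy=1.5,interpolation=cv2.INTER_CUBIC);b=cv2.resize(b,None,fx=2.9,fy=2.9,interpolation=cv2.INTER_CUBIC)
im=np.zeros((410,800,3),np.uint8); im[:a.shape[0],:a.shape[1]]=a; im[:b.shape[0],437:437+b.shape[1]]=b[:,:363]
cv2.imwrite('pics/e.png',im[:,:,::-1])
```

```text
(no output)
```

View pics/e.png

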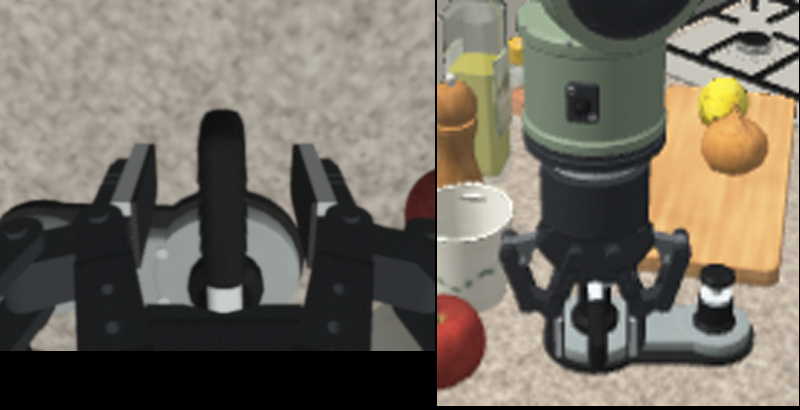

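Request:
move_arm --gripper '[0,0,0,0,0,0]' --pt "0 0 0" --pt "0 0 0" --pt "0 0 0" --pt "0 0 0" --pt "0 0 0" --pt "0 0 0" --twist '[0,0,0,0,0,0]' --squeeze 80

```text
clock: 5.9
position: [0.5737, 0.1318, 0.0823]
tool_rot: [3.141, 0.0, 1.823]
force: [-3.7, -0.8, 7.9]
grip_width: 0.0128
finger_force: 78.9
```

Request:
move_arm --gripper '[0,0,0,0,0,0,0,0]' --pt "0 0 -0.3" --pt "0 0 -0.8" --pt "0 0 -1.2" --pt "0 0 -1.4" --pt "0 0 -1.2" --pt "0 0 -0.8" --pt "0 0 -0.6" --pt "0 0 0" --twist '[0,0,0,0,0,0,0,0]'

```text
clock: 6.7
position: [0.5736, 0.1318, 0.1451]
tool_rot: [3.141, 0.0, 1.823]
force: [-1.2, -0.2, -5.4]
grip_width: 0.0129
finger_force: 78.5
```

Request:
move_arm --gripper '[0,0]' --pt "0 0 0" --pt "0 0 0" --twist '[0,0]'

```text
clock: 6.9
position: [0.5734, 0.1317, 0.144]
tool_rot: [-3.141, 0.0, 1.824]
force: [-0.0, -1.6, -4.3]
grip_width: 0.0129
finger_force: 78.5
```

Run:
```python
from fit import *
f=grab('wrist'); g=grab('side');pickle.dump((f,g),open('W2.pkl','wb'))
print(monitor.observe()['position'],monitor.observe()['force'])
p=np.load('p.npy')
for z in(.185,.1896,.125):
    P=pts(p)['top']*[1,1,0]+[0,0,z]; print(z,proj(f,P)[0],proj(g,P)[0])
a=cv2.resize(f['img'],None,fx=.85,fy=.85); b=cv2.resize(g['img'][130:280,210:310],None,fx=3.6,fy=3.6,interpolation=cv2.INTER_CUBIC)
im=np.zeros((540,800,3),np.uint8); im[:a.shape[0],:a.shape[1]]=a; im[:,440:]=b
cv2.imwrite('pics/f.png',im[:,:,::-1])
```

```text
[0.57340513 0.13173441 0.14395461] [-0.22155879 -0.77346831 -4.99878431]
0.185 [256.3706968  469.01942614] [253.69874945 200.33221273]
0.1896 [256.3027062 478.80335  ] [253.69404781 198.62643866]
0.125 [257.03140366 374.31193983] [253.75718616 221.72447068]
```

View pics/f.png

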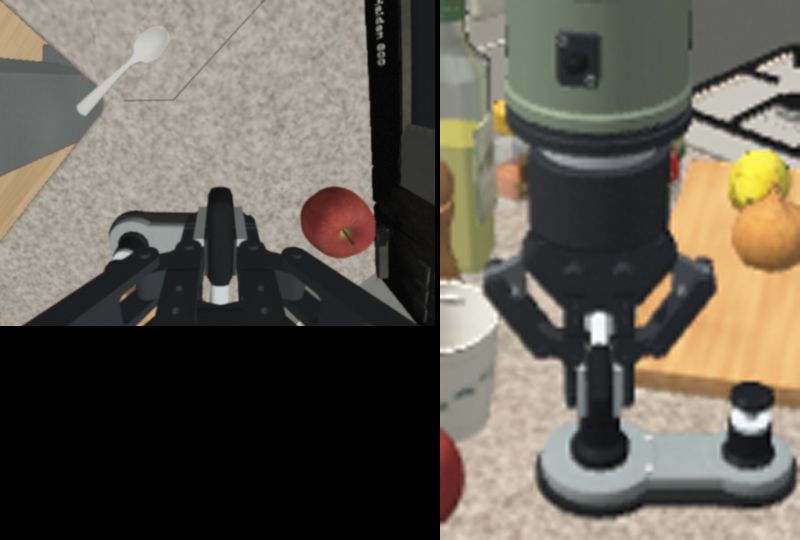

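Request:
move_arm --gripper '[0,0,0,0,0,0,0]' --pt "0 0 -0.1" --pt "0 0 -0.1" --pt "0 0 -0.1" --pt "0 0 0" --pt "0 0 0" --pt "0 0 0" --pt "0 0 0" --twist '[0,0,0,0,0,0,0]'

```text
clock: 7.7
position: [0.5734, 0.1318, 0.1473]
tool_rot: [-3.142, 0.0, 1.824]
force: [-1.2, -2.6, -4.6]
grip_width: 0.0129
finger_force: 78.3
```

Run:
```python
from fit import *
s=monitor.observe(); print(s['position'],s['force'],s['tool_rot'])
g=[grab('side') for _ in range(2)][-1]; t=grab('top'); pickle.dump((g,t),open('S3.pkl','wb'))
s=monitor.observe(); print(s['position'],s['force'])
p=np.load('p.npy'); pin=pts(p)['pin'][:2]; w=s['tool_rot'][2]
# arc: grasp position rotated about the pin
c0=np.array([.5733,.1321]); z=.147; y0=1.8237
print('r',np.linalg.norm(c0-pin),'angle now',y0-np.pi/2-p[2])
d=1.40-p[3]
print('swing',d)
N=32
P=[]
for i in range(N):
    a=d*(1-np.cos(np.pi*(i+1)/N))/2
    P.append((np.r_[pin+Ro.from_euler('z',a).as_matrix()[:2,:2]@(c0-pin),z],y0+a))
q=np.r_[c0,z];y=y0
for k in range(0,N,8): q,y=rows(q,y,P[k:k+8],2)
```

```text
[0.57343313 0.13175635 0.14731515] [-1.22581424 -2.58324379 -4.55595945] [-3.14159114e+00  5.91773603e-05  1.82363463e+00]
[0.57340797 0.13175495 0.14728968] [-0.4773692  -1.4546657  -4.52233429]
r 0.08138428891001638 angle now 0.031269826136375384
swing 1.3695445372168655
8 [[0.0, -0.03, 0.0], [0.0, -0.08, 0.0], [0.0, -0.13, 0.0], [0.0, -0.18, 0.0], [0.0, -0.24, 0.0], [-0.01, -0.28, 0.0], [0.0, -0.32, 0.0], [-0.01, -0.37, 0.0]] [np.float64(-0.2), np.float64(-0.6), np.float64(-0.9), np.float64(-1.3), np.float64(-1.6), np.float64(-2.0), np.float64(-2.3), np.float64(-2.6)] end [0.558  0.1265 0.147 ] 2.0244
8 [[-0.01, -0.41, 0.0], [-0.01, -0.44, 0.0], [-0.01, -0.47, 0.0], [-0.02, -0.49, 0.0], [-0.01, -0.51, 0.0], [-0.02, -0.53, 0.0], [-0.01, -0.54, 0.0], [-0.02, -0.55, 0.0]] [np.float64(-2.8), np.float64(-3.1), np.float64(-3.3), np.float64(-3.5), np.float64(-3.6), np.float64(-3.8), np.float64(-3.8), np.float64(-3.8)] end [0.528  0.1016 0.147 ] 2.5079
8 [[-0.01, -0.55, 0.0], [-0.02, -0.54, 0.0], [-0.01, -0.53, 0.0], [-0.02, -0.51, 0.0], [-0.01, -0.5, 0.0], [-0.01, -0.47, 0.0], [-0.02, -0.43, 0.0], [0.0, -0.41, 0.0]] [np.float64(-3.9), np.float64(-3.8), np.float64(-3.7), np.float64(-3.6), np.float64(-3.5), np.float64(-3.3), np.float64(-3.1), np.float64(-2.9)] end [0.5129 0.0656 0.147 ] 2.9931
8 [[-0.01, -0.37, 0.0], [-0.01, -0.32, 0.0], [0.0, -0.28, 0.0], [0.0, -0.24, 0.0], [0.0, -0.18, 0.0], [0.0, -0.13, 0.0], [0.0, -0.08, 0.0], [0.0, -0.03, 0.0]] [np.float64(-2.6), np.float64(-2.3), np.float64(-1.9), np.float64(-1.7), np.float64(-1.3), np.float64(-0.9), np.float64(-0.6), np.float64(-0.2)] end [0.512  0.0494 0.147 ] 3.1938
```

Request:
move_arm --gripper '[0,0,0,0,0,0,0]' --pt "0 -0.14 0" --pt "-0.01 -0.28 0" --pt "-0.02 -0.57 0" --pt "-0.02 -0.57 0" --pt "-0.02 -0.57 0" --pt "-0.02 -0.57 0" --pt "0 0 0" --twist '[-1,-2,-4,-4,-4,-4,0]'

```text
clock: 8.55
position: [0.5485, 0.1207, 0.1474]
tool_rot: [3.141, -0.0, 2.158]
force: [-0.5, 0.4, -5.4]
grip_width: 0.0125
finger_force: 78.3
```

Run:
```python
from fit import *
g=grab('side'); pickle.dump(g,open('S4.pkl','wb')); s=monitor.observe(); print(s['position'],s['force'],s['moment'])
p=np.load('p.npy')
for z in(.17,.1896,.2):
    q=proj(g,pts(p)['top']*[1,1,0]+[0,0,z])[0]; print(z,(q-[215,150])*8)
b=cv2.resize(g['img'][150:222,215:310],None,fx=8,fy=8,interpolation=cv2.INTER_CUBIC)
cv2.imwrite('pics/g.png',np.clip(b[:,:,::-1]*1.4,0,255))
```

```text
[0.54882613 0.12093416 0.14742248] [-1.24611899 -2.22794025 -4.58501045] [-0.06077017  0.25401169 -0.06563246]
0.17 [309.71084176 446.62355697]
0.1896 [309.55238248 389.0115093 ]
0.2 [309.46636665 357.872045  ][ WARN:0@0.957] global loadsave.cpp:1063 imwrite_ Unsupported depth image for selected encoder is fallbacked to CV_8U.
```

View pics/g.png

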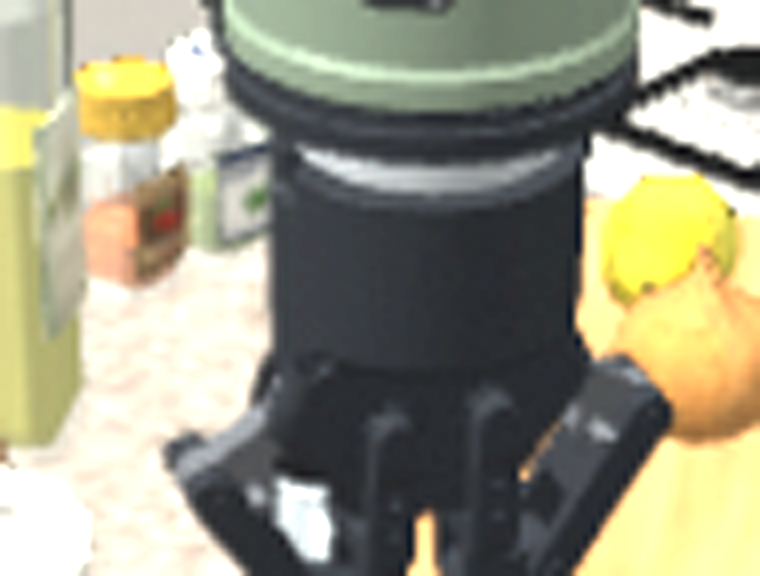

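Request:
move_arm --gripper '[0,0,0,0,0,0,0]' --pt "-0.01 -0.28 0" --pt "-0.02 -0.57 0" --pt "-0.02 -0.57 0" --pt "-0.02 -0.57 0" --pt "-0.02 -0.57 0" --pt "-0.02 -0.57 0" --pt "-0.02 -0.57 0" --twist '[-2,-4,-4,-4,-4,-4,-4]'

```text
clock: 9.3
position: [0.5234, 0.0946, 0.1473]
tool_rot: [3.141, -0.001, 2.611]
force: [-3.4, 1.6, -4.9]
grip_width: 0.0128
finger_force: 78.4
```

Request:
move_arm --gripper '[0,0,0,0,0,0,0]' --pt "-0.02 -0.57 0" --pt "-0.02 -0.57 0" --pt "-0.02 -0.57 0" --pt "-0.02 -0.57 0" --pt "-0.02 -0.57 0" --pt "-0.02 -0.57 0" --pt "0 0 0" --twist '[-4,-4,-4,-4,-4,-4,0]'

```text
clock: 10.0
position: [0.5125, 0.0619, 0.1472]
tool_rot: [3.141, -0.001, 3.028]
force: [-6.6, 3.5, -5.1]
grip_width: 0.0128
finger_force: 78.5
```

Request:
move_arm --gripper '[0,0,0,0,0]' --pt "-0.02 -0.57 0" --pt "-0.01 -0.43 0" --pt "-0.01 -0.34 0" --pt "0 0 0" --pt "0 0 0" --twist '[-4,-3,-2.4,0,0]'

```text
clock: 10.5
position: [0.5121, 0.049, 0.1472]
tool_rot: [3.141, -0.001, -3.094]
force: [-6.0, 0.6, -4.8]
grip_width: 0.0124
finger_force: 78.4
```

Request:
move_arm --gripper '[0,0,0]' --pt "0 -0.14 0" --pt "0 0 0" --pt "0 0 0" --twist '[-1,0,0]'

```text
clock: 10.8
position: [0.512, 0.0478, 0.1472]
tool_rot: [3.141, -0.001, -3.076]
force: [-7.7, 2.4, -5.0]
grip_width: 0.0129
finger_force: 78.5
```

Run:
```python
from fit import *
g=grab('side'); pickle.dump(g,open('S5.pkl','wb')); s=monitor.observe(); print(s['position'],s['tool_rot'],s['force'],s['moment'])
p=np.load('p.npy')
for z in(.125,.17,.1896,.2):
    q=proj(g,pts(p)['top']*[1,1,0]+[0,0,z])[0]; print(z,(q-[225,145]+.5)*5-.5)
b=cv2.resize(g['img'][145:265,225:325],None,fx=5,fy=5,interpolation=cv2.INTER_CUBIC)
cv2.imwrite('pics/i.png',np.clip(b[:,:,::-1]*1.4,0,255).astype(np.uint8))
```

```text
[0.51206067 0.04785994 0.14720425] [ 3.14122661e+00 -9.58195204e-04 -3.07654582e+00] [-6.52171365  1.79820243 -5.17120556] [0.39030813 1.3701132  0.09500152]
0.125 [145.78593078 385.62235342]
0.17 [145.5692761  306.13972311]
0.1896 [145.47023905 270.13219331]
0.2 [145.41647915 250.67002813]
```

View pics/i.png

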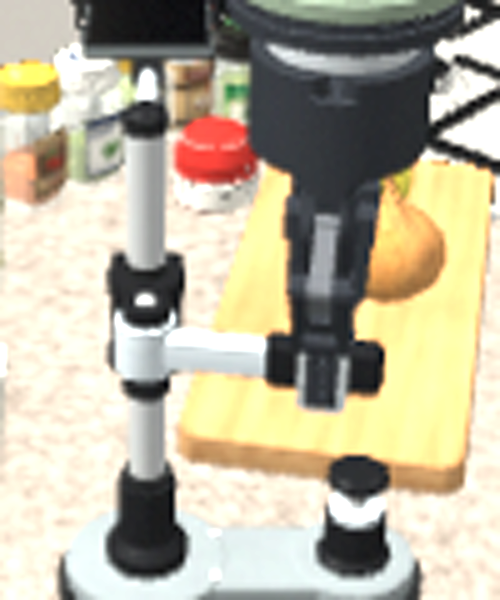

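Request:
move_arm --gripper '[0,0,0]' --pt "0 -0.14 0" --pt "0 0 0" --pt "0 0 0" --twist '[-1,0,0]'

```text
clock: 11.15
position: [0.512, 0.047, 0.1472]
tool_rot: [3.14, -0.001, -3.059]
force: [-7.3, 5.5, -5.5]
grip_width: 0.0128
finger_force: 78.7
```

Run:
```python
from fit import *
s=monitor.observe(); print(s['position'],s['tool_rot'],s['force'],s['moment'])
g=pickle.load(open('S5.pkl','rb')); f0=F['side']
G=lambda f:cv2.cvtColor(f['img'],cv2.COLOR_RGB2GRAY).astype(float)
a,b=G(f0),G(g)
print('before');print(a[212:228,246:263].astype(int))
print('after');print(b[188:206,246:263].astype(int))
p=np.load('p.npy'); M=pts(p)['top']*[1,1,0]
for z in(.125,.1896):
    t=np.linspace(0,2*np.pi,73); c=proj(f0,M+np.c_[.0185*np.cos(t),.0185*np.sin(t),0*t+z]); print(z,'back rim row',c[:,1].min(),'front',c[:,1].max(),c[:,0].min(),c[:,0].max())
```

```text
[0.51204344 0.04699104 0.14722705] [ 3.14034448e+00 -1.04303297e-03 -3.05919168e+00] [-7.30371364  5.52685995 -5.49461059] [ 1.11641246  1.54317861 -0.37412836]
before
[[186 178 174 177 171 159 147 134 117 107 107 110 168 178 174 173 176]
 [187 179 169 166 166 160 148 133 118 107 107 110 171 168 158 169 180]
 [184 181 173 171 172 159 147 134 118 107 108 110 174 174 170 173 179]
 [183 175 167 166 165 159 147 134 118 107 108 110 171 169 172 181 182]
 [172 166 171 171 167 159 147 135 118 107 108 111 171 180 182 184 180]
 [171 159 156 162 157 157 148 134 118 107 107 111 166 169 166 175 174]
 [177 139  60  38  91 152 148 134 117 107 107 109  50  35  58 157 171]
 [184  93  40  36  91 152 147 134 118 107 107 111  51  34  28 125 169]
 [179  87  39  35  91 153 147 135 118 107 108 110  50  33  32 126 174]
 [179  74  34  35  91 153 147 134 118 107 107 110  49  34  34  97 170]
 [148  62  33  35  85 149 148 134 118 107 107 105  49  32  33  66 167]
 [115  48  34  34  34 113 136 126 111 101 100  59  36  33  32  61 159]
 [112  46  33  34  34  34  56  55  52  50  35  35  33  33  29  56 168]
 [125  48
[... 987 characters left out ...]
176]
 [100  44  37  37  36  35  31  32  29  26  23  24  32  36  36  34 178]
 [ 97  43  37  37  37  35  32  31  28  25  24  31  34  35  35  28 170]
 [100  42  35  37  37  36  35  34  33  32  35  35  35  33  29  22 177]
 [116  47  32  36  36  37  35  35  35  35  35  34  30  27  22  29 177]
 [120  48  30  34  34  37  58  93  94  64  32  31  28  19  21  63 171]
 [178  71  29  32  36  37 136 214 218 147  58  35  30  22  20  95 173]
 [183  73  27  33  38  36 180 209 212 171  69  35  33  24  20 123 170]]
0.125 back rim row 217.4120682527804 front 226.2042113186011 246.05134416318117 261.4613916581547
0.1896 back rim row 194.59430379683005 front 202.8223267913207 245.68006095976082 261.7062526539838
```

Run:
```python
from fit import *
G=lambda f:cv2.cvtColor(f['img'],cv2.COLOR_RGB2GRAY).astype(int)
print(G(F['side'])[193:206,247:261])
from scipy.optimize import brentq
g=F['side'];p=np.load('p.npy'); M=pts(p)['top']*[1,1,0]
d=np.array(g['eye'])-M; d[2]=0; d/=np.linalg.norm(d)
for z in(.1836,.1866,.1896,.1926): print(z,proj(g,M+d*.009+[0,0,z])[0],proj(g,M+d*.0095+[0,0,z])[0])
```

```text
[[172 170 172 168 158 146 133 117 106 107 110 183 194 191]
 [158 163 170 166 158 146 133 116 107 108 111 177 190 186]
 [179 184 180 167 157 146 132 117 107 108 110 178 186 181]
 [185 184 176 161 157 146 132 116 106 107 110 173 184 182]
 [186 185 173 106 144 142 133 117 107 103 104 141 177 179]
 [182 182 179  73  86 110 121 110  99  67  34 133 178 183]
 [184 177 166  83  41  31  30  28  23  23  32 145 180 177]
 [181 179 173 142  93  58  49  37  38  47  72 172 175 171]
 [182 180 181 167 158 125 111  83  87 106 110 178 181 176]
 [169 172 171 166 158 146 134 117 106 109 111 183 185 184]
 [163 174 176 167 159 146 134 117 106 108 110 172 177 172]
 [171 168 168 165 158 146 134 117 107 107 110 163 164 162]
 [185 176 171 166 158 147 134 117 107 108 111 166 174 169]]
0.1836 [253.70577166 202.88409634] [253.70608558 202.99829435]
0.1866 [253.70270111 201.76762947] [253.70301422 201.88143603]
0.1896 [253.69961638 200.64698147] [253.69992868 200.76039253]
0.1926 [253.69651739 199.52213176] [253.69682886 199.63514325]
```

Run:
```python
from fit import *
from scipy.ndimage import map_coordinates
p=np.load('p.npy'); M=pts(p)['top']*[1,1,0]; Z=np.arange(.165,.215,.0005)
for name,f in(('side',F['side']),('wrist',pickle.load(open('W1.pkl','rb'))),('side_after',pickle.load(open('S5.pkl','rb')))):
    im=cv2.cvtColor(f['img'],cv2.COLOR_RGB2GRAY).astype(float)
    d=np.array(f['eye'])-M; d[2]=0; d/=np.linalg.norm(d); n=np.cross([0,0,1],d)
    for th in(-50,-25,0,25,50):
        t=np.radians(th); S=M+.009*(np.cos(t)*d+np.sin(t)*n)
        q=proj(f,S+np.c_[0*Z,0*Z,Z]); v=map_coordinates(im,[q[:,1],q[:,0]],order=1)
        base=np.median(v[(Z<.18)|(Z>.2)]) if name!='side_after' else np.median(v[Z>.2]); w=np.clip(base-v,0,None); w[w<.3*w.max()]=0
        i=np.where(w>.5*w.max())[0]
        print(name,th,'centroid',round((w*Z).sum()/w.sum(),4),'half-level',Z[i[0]].round(4),Z[i[-1]].round(4), 'base',round(base))
```

```text
side -50 centroid 0.1927 half-level 0.1895 0.196 base 161
side -25 centroid 0.1925 half-level 0.19 0.195 base 146
side 0 centroid 0.1924 half-level 0.19 0.195 base 122
side 25 centroid 0.1924 half-level 0.19 0.195 base 107
side 50 centroid 0.1925 half-level 0.1895 0.1955 base 109
wrist -50 centroid 0.1934 half-level 0.1905 0.196 base 104
wrist -25 centroid 0.1935 half-level 0.191 0.1965 base 93
wrist 0 centroid 0.1936 half-level 0.191 0.1965 base 104
wrist 25 centroid 0.1938 half-level 0.191 0.1965 base 102
wrist 50 centroid 0.1938 half-level 0.191 0.1965 base 101
side_after -50 centroid 0.1804 half-level 0.165 0.196 base 168
side_after -25 centroid 0.1806 half-level 0.165 0.195 base 152
side_after 0 centroid 0.1804 half-level 0.165 0.195 base 128
side_after 25 centroid 0.1805 half-level 0.165 0.195 base 112
side_after 50 centroid 0.1802 half-level 0.165 0.1955 base 114
```

Request:
move_arm --gripper '[0,0,0,0,0,0,0,0]' --pt "-0.01 0.28 0" --pt "-0.01 0.48 0" --pt "-0.02 0.57 0" --pt "-0.02 0.57 0" --pt "-0.02 0.57 0" --pt "-0.02 0.57 0" --pt "-0.02 0.57 0" --pt "-0.02 0.57 0" --twist '[2,3.4,4,4,4,4,4,4]'

```text
clock: 11.95
position: [0.5196, 0.0873, 0.1473]
tool_rot: [-3.142, -0.0, 2.708]
force: [-1.2, -1.4, -6.0]
grip_width: 0.013
finger_force: 78.6
```

Request:
move_arm --gripper '[0,0,0,0,0,0,0,0]' --pt "-0.02 0.57 0" --pt "-0.02 0.57 0" --pt "-0.02 0.57 0" --pt "-0.02 0.57 0" --pt "-0.02 0.57 0" --pt "-0.02 0.57 0" --pt "-0.02 0.57 0" --pt "-0.02 0.57 0" --twist '[4,4,4,4,4,4,4,4]'

```text
clock: 12.75
position: [0.5493, 0.1213, 0.1474]
tool_rot: [3.141, 0.0, 2.149]
force: [-1.2, -3.0, -5.8]
grip_width: 0.0127
finger_force: 78.6
```

Request:
move_arm --gripper '[0,0,0,0]' --pt "0 0 0" --pt "0 0 0" --pt "0 0 0" --pt "0 0 0" --twist '[0,0,0,0]'

```text
clock: 13.15
position: [0.5488, 0.1209, 0.1474]
tool_rot: [3.141, -0.0, 2.156]
force: [-3.6, 0.7, -4.9]
grip_width: 0.0127
finger_force: 78.7
```

Request:
move_arm --gripper '[0,0,0,0,0,0,0,0]' --pt "0 0 -0.1" --pt "0 0 -0.13" --pt "0 0 -0.1" --pt "0 0 0" --pt "0 0 0" --pt "0 0 0" --pt "0 0 0" --pt "0 0 0" --twist '[0,0,0,0,0,0,0,0]'

```text
clock: 13.95
position: [0.5489, 0.1209, 0.1506]
tool_rot: [-3.142, -0.0, 2.155]
force: [-4.5, 3.2, -4.5]
grip_width: 0.0127
finger_force: 78.8
```

Request:
move_arm --gripper '[0,0,0,0,0,0,0,0]' --pt "0 0 0" --pt "0 0 0" --pt "0 0 0" --pt "0 0 0" --pt "0 0 0" --pt "0 0 0" --pt "0 0 0" --pt "0 0 0" --twist '[0,0,0,0,0,0,0,0]'

```text
clock: 14.75
position: [0.5489, 0.1209, 0.1506]
tool_rot: [-3.142, -0.0, 2.155]
force: [-4.5, 1.8, -4.6]
grip_width: 0.013
finger_force: 78.8
```

Request:
move_arm --gripper '[0,0,0,0,0,0,0,0]' --pt "-0.01 -0.28 0" --pt "-0.02 -0.57 0" --pt "-0.02 -0.57 0" --pt "-0.02 -0.57 0" --pt "-0.02 -0.57 0" --pt "-0.02 -0.57 0" --pt "-0.02 -0.57 0" --pt "-0.02 -0.57 0" --twist '[-2,-4,-4,-4,-4,-4,-4,-4]'

```text
clock: 15.55
position: [0.5205, 0.0893, 0.1506]
tool_rot: [3.141, -0.001, 2.682]
force: [-5.0, 3.7, -5.4]
grip_width: 0.0126
finger_force: 78.7
```

Request:
move_arm --gripper '[0,0,0,0,0,0,0,0]' --pt "-0.02 -0.57 0" --pt "-0.02 -0.57 0" --pt "-0.02 -0.57 0" --pt "-0.02 -0.57 0" --pt "-0.02 -0.57 0" --pt "-0.02 -0.57 0" --pt "-0.01 -0.43 0" --pt "-0.01 -0.34 0" --twist '[-4,-4,-4,-4,-4,-4,-3,-2.4]'

```text
clock: 16.35
position: [0.512, 0.0485, 0.1504]
tool_rot: [3.141, -0.001, -3.088]
force: [-7.5, 5.9, -5.5]
grip_width: 0.0124
finger_force: 78.8
```

Request:
move_arm --gripper '[0,0,0,0]' --pt "0 -0.14 0" --pt "0 -0.14 0" --pt "0 0 0" --pt "0 0 0" --twist '[-1,-1,0,0]'

```text
clock: 16.75
position: [0.5121, 0.0467, 0.1505]
tool_rot: [3.14, -0.001, -3.056]
force: [-7.0, 9.9, -5.2]
grip_width: 0.0128
finger_force: 79.0
```

Run:
```python
from fit import *
g=grab('side'); pickle.dump(g,open('S6.pkl','wb')); s=monitor.observe(); print(s['position'],s['tool_rot'],s['force'],s['moment'])
b=cv2.cvtColor(g['img'],cv2.COLOR_RGB2GRAY).astype(int); print(b[190:206,246:263])
```

```text
[0.51215105 0.04675227 0.15050084] [ 3.13994263e+00 -7.00647864e-04 -3.05577823e+00] [-8.46175381  9.87844687 -7.05435693] [ 1.98899633  1.62127968 -0.45582041]
[[168 168 175 181 176 164 153 138 122 111 113 115 171 178 184 182 177]
 [179 180 184 187 176 165 152 138 121 112 112 115 172 174 177 178 179]
 [191 189 190 190 177 165 153 138 122 112 113 116 184 188 188 190 188]
 [178 175 169 170 170 164 152 138 122 111 112 115 181 191 187 191 185]
 [175 105  69  67 130 160 152 138 122 111 113 116  76  70  69 162 165]
 [184  77  38  37 129 160 152 138 122 111 112 116  53  36  32  95 178]
 [185  76  38  37 124 160 152 139 122 111 112 116  54  35  36  97 184]
 [150  64  37  37  91 150 148 138 122 112 108 108  51  35  35  37 178]
 [ 98  43  37  37  37  90 114 127 114 104  70  38  33  34  35  34 175]
 [ 97  42  38  37  37  35  33  32  31  27  31  33  36  36  35  27 178]
 [ 98  40  36  37  35  37  36  35  36  35  35  35  35  34  29  21 170]
 [123  47  30  32  36  36  36  40  44  36  35  33  29  22  21  29 178]
 [125  49  29  34  36  34  58 102 112  80  41  34  30  23  21  66 178]
 [163  65  28  34  38  37 122 214 216 177  71  36  32  23  22  93 173]
 [177  71  26  33  36  36 107 202 193 157  65  36  33  24  20  97 173]
 [183  73  80  52  36  36  37  58  55  39  35  33  32  52  27 123 170]]
```

Request:
move_arm --gripper '[0,0,0]' --pt "0 -0.14 0" --pt "0 0 0" --pt "0 0 0" --twist '[0,0,0]'

```text
clock: 17.1
position: [0.5122, 0.0465, 0.1505]
tool_rot: [3.138, -0.0, -3.055]
force: [-8.4, 16.3, -6.8]
grip_width: 0.0127
finger_force: 78.9
```

Run:
```python
from fit import *
g=grab('side'); s=monitor.observe(); print(s['clock'],s['position'],s['tool_rot'],s['force'],s['finger_force'])
b=cv2.resize(g['img'][145:265,225:325],None,fx=5,fy=5,interpolation=cv2.INTER_CUBIC)
t=cv2.resize(grab('top')['img'][160:280,155:215],None,fx=5,fy=5)
cv2.imwrite('pics/j.png',np.clip(np.hstack([b,t])[:,:,::-1]*1.3,0,255).astype(np.uint8))
```

```text
17.15 [0.51215238 0.04648116 0.15052484] [ 3.13845714e+00 -5.25654494e-04 -3.05480287e+00] [-7.8635709  16.7075315  -7.04531998] 78.92448663711548
```

View pics/j.png

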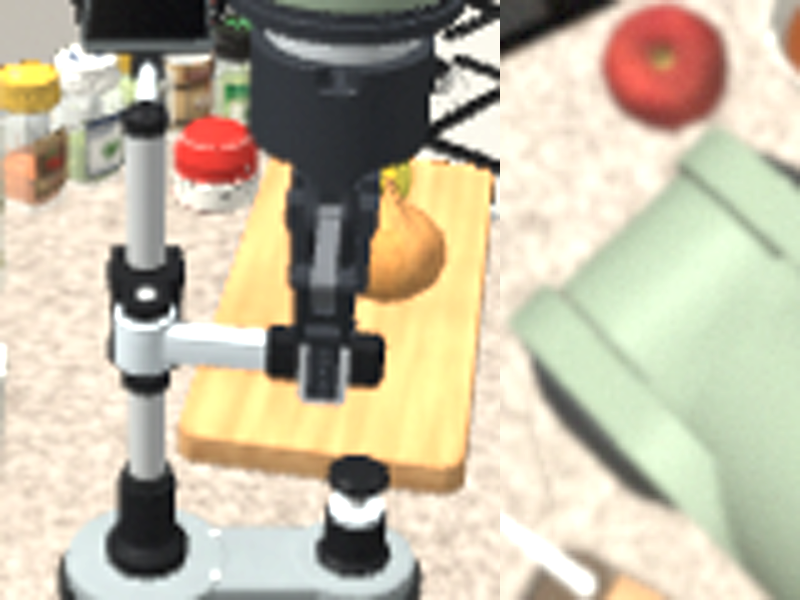

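The lever is hard on its stop: the last 1.4 mm of push moved it only 0.2 mm and the force rose to 16 N. The picture shows the collar's top edge at the middle of the band (about (145,268)) and the handle still gripped at (325,365). Handing in.

```bash
python3 -c "
from workcell import bot
print(bot.job_done())"
```

```text
the job is handed in; nothing more can be done
None
```

I pressed the pump to its stop, lifted the carriage to the dark band, swung the lever fully shut and handed in with the handle still gripped; I first clamped it about 3 mm low, so I reopened the lever, raised it, held it for over a second and shut it again.

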